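# Cull the short and the bent copper bar from a batch

## Task

The white tray holds a batch of five copper bars for forging bracelets, and two of them are faulty. Put the bar that is too short into the round scrap pan, and lay the bent bar flat on the middle of the square steel block, ready for truing; leave the three good bars and the file where they lie.

Things in the scene. Friction and masses are not known exactly. Their poses are not given: they have to be found in the camera images.
- short: The short copper bar: straight, but only 90 mm long, 20 mm wide, 10 mm thick, about 160 g, lying flat in the tray. Origin: centre of its underside; x along its length, y across its width, z up.
- bent: The bent copper bar: 20 mm wide, 10 mm thick, 250 g, flat in the tray. Straight along its x from -70 to +15 mm, then the last 55 mm turn 35 degrees sideways towards +y, in the flat plane (end near x 60, y 32 mm). Origin: underside, centre line of the straight part, 15 mm before the bend, 7 mm from the centre of mass; can be gripped there across y. z up.
- good_a: Good copper bar, straight, 140 mm long, 20 mm wide, 10 mm thick, about 250 g, lying flat in the tray. Origin: centre of its underside; x along its length, y across its width, z up.
- good_b: Good copper bar, straight, 140 mm long, 20 mm wide, 10 mm thick, about 250 g, lying flat in the tray. Origin: centre of its underside; x along its length, y across its width, z up.
- good_c: Good copper bar, straight, 140 mm long, 20 mm wide, 10 mm thick, about 250 g, lying flat in the tray. Origin: centre of its underside; x along its length, y across its width, z up.
- tray: White enamelled tray, 270 mm (x) by 380 mm (y), walls 4 mm thick and 18 mm high, floor 4 mm thick. Five bars and a file lie in it in three rows of two, lengthwise roughly along the tray's y, rows about 75 mm apart. Origin: centre of its underside. Fixed.
- pan: Round open scrap pan of bare aluminium, 164 mm across the rim, 152 mm at the foot, 45 mm high, wall and floor 4 mm thick, a few thin copper offcuts on its floor. Origin: centre of its underside, z up. Fixed. It stands to the left or the right of the tray.
- block: Square steel bench block, 130 x 130 mm, 25 mm high, flat top. Origin: centre of its underside (top at z = 25 mm). Fixed. It stands on the other side of the tray.
- file: Bystander in the tray: short hand file, 145 mm long, wooden handle 22 mm wide and 16 mm high, steel blade. Origin: underside, near the middle; x towards the blade's tip.
Things that resemble listed ones, but are neither listed nor needed, are in the scene too. Leave any pink look-alike of the short alone.

How it is judged:
At the end, for the whole second after the job is handed in: Short bar at rest in the pan (within 65 mm of its centre, origin under 40 mm above its foot); bent bar flat (0.1 rad) and at rest on the block's top (4 mm), origin within 35 mm of its centre; good bars moved under 30 mm, file under 40 mm (horizontal distance between short and pan below 0.065 m and z of short in the frame of pan below 0.04 m and linear speed of each of short, bent below 0.02 m/s and angular speed of each of short, bent below 0.2 rad/s and horizontal distance between bent and block below 0.035 m and z of bent in the frame of block between 0.021 and 0.029 m and angle between bent's own z axis and vertical below 0.1 rad and distance of each of good_a, good_b, good_c from where it was at the start of the episode below 0.03 m and distance of file from where it was at the start of the episode below 0.04 m); the robot touches nothing.
It also fails if it takes over 58 s, if anything falls off the work surface, if the arm or the gripper's body presses on something with over 40 N, if the wrist force passes 120 N, or if a joint passes its speed limit or range.

## Robot

A 7-joint arm with a two-finger parallel gripper is mounted at the origin on the work surface. World frame = base frame: x ahead of the robot, y to its left, z up, the work surface at z = 0. Lengths are in m, angles in rad, forces in N, time in s.
With the tool pointing down it reaches from about 0.4 to 0.875 m from the base axis. Payload 19.3 kg.
Tool frame: the origin (TCP) lies between the finger pads; the fingertips stand bot.tcp_to_tips ahead of it and the grasp point (between the pads) is the TCP (bot.tcp_to_tips is the distance from the TCP to the fingertips, in m); z points along the fingers, y is the line along which they close (so a half turn about z gives the same grasp; the last joint's range is limited). The gripper opens to 85 mm and grips with 20 to 120 N. Pads are 22 mm wide; open, the fingers measure 114 mm over their backs; the gripper's body (76 mm by 85 mm) begins 54 mm behind the grasp point. The pads swing forward as they close: fully open they stand 13 mm farther back than shut.
Start: joints at [1.203, 0.521, -0.036, 1.599, 0.021, 1.021, -0.113], TCP at [0.183, -0.597, 0.25] pointing down, gripper open.
Joint ranges: [-2.91, 2.91], [-0.3, 2.13], [-1.5, 1.42], [0.17, 2.43], [-1.26, 4.41], [0.16, 1.93], [-2.52, 2.52]. Speed limits (rad/s): [1.89, 1.89, 2.39, 2.39, 3.01, 3.01, 3.01].

## Interface

Orientations are given as [roll, pitch, yaw] about the fixed x, y, z axes, in that order (R = Rz(yaw) Ry(pitch) Rx(roll)).
In Python, from workcell import telemetry, grab_frame, bot gives the robot as it stands. The module is installed in compiled form; this text tells all that it offers.
- The arm moves only by the shell command python3 -m crank 'ROWS' [FORCE]. ROWS is text: rows parted by semicolons, each of 7 numbers parted by spaces: the finger opening in m, from 0 to 0.0854, then the shift along the tool's x, y, z in m, then the turn, a rotation vector about the tool's x, y, z in degrees. A call has exactly 8 rows; each row shifts and turns the commanded pose from where the row before left it, along the tool's axes as they then stand; what a row does not reach is not made up. A row lasts 1/12 s, in which the tool goes at most 41.7 mm and 7.16 degrees, less where a joint would pass 70% of its speed; a pose out of reach is approached as far as the arm can. A call with a gripper value outside its range is refused whole. The fingers move at their own pace and stop on an object; FORCE is the grip in N (left out, the last holds). Time passes only in rows, so rows that do not move let the fingers close, or fill a call up. It gives the time, the measured TCP pose, the force, the opening and the grip force at its end, in the units of the state.
- telemetry.observe(): the state, without advancing time (a new reading comes with each control period).
- grab_frame(name): name is "scene" or "top" or "wrist"; returns a dict with "pixels" (384x512x3 uint8, red, green, blue), "depth" (384x512 float32, m along the optical axis (not along the pixel's ray), 0 where there is no reading), "vertical_fov" (degrees; the focal length in pixels is half the picture's height over the tangent of half this angle, whatever the lens; pixels are square), "cx", "cy" (the principal point, pixels), "distortion" ([k1, k2, p1, p2, k3] as OpenCV has them; the pictures are not rectified), "R" (3x3) and "t" (3): a world point X has camera coordinates R X + t; the wrist camera has in their place "hand_eye" (4x4, takes a point from camera to tool coordinates, whose origin is the TCP and whose axes are the flange's). Camera axes: x right, y down, z forward; pixel columns grow to the right and rows downward; lengths in m; the calibration is good to about 2 mm. A picture is of the moment at which its call begins: read the wrist's pose just before it.
- bot.job_done(): hands the job in; it is judged then, once.
The state is a dict: "clock": time; "qpos": joint angles; "qd": joint speeds; "joint_efforts": joint torques, N m; "position": TCP position; "tool_rot": TCP orientation; "force": force on the tool from outside, world axes, zero at the start; "moment": the same for the moment, N m; "grip_width": finger opening in m; "finger_force": force on a finger pad.
Only numpy, scipy, OpenCV 4.12 (cv2) and the standard library are available. Lean on these libraries where they do the work, as an engineer would, in place of code of your own. Each camera call takes 0.05 s, during which the arm holds its last target. There are 200 camera calls.

## Working session

There is one attempt and no reset: what is moved stays moved. The work goes in short steps, Python scripts to look and compute and a shell command to move; the robot and the scene stay as the last step left them, time stands still between calls to the robot, and variables do not carry over. Pictures are saved under pics/ and viewed, at most 10 in all, crops included, and the job is handed in when it is done.

```bash
mkdir -p pics
cat > h.py <<'E'
import numpy as np, cv2
from workcell import telemetry, grab_frame, bot
from scipy.spatial.transform import Rotation as Ro
def K(f):
    h,w=f["pixels"].shape[:2]; F=h/2/np.tan(np.radians(f["vertical_fov"])/2)
    return np.array([[F,0,f["cx"]],[0,F,f["cy"]],[0,0,1.]])
def tool(s):
    T=np.eye(4); r=s["tool_rot"]; T[:3,:3]=Ro.from_euler('xyz',r).as_matrix(); T[:3,3]=s["position"]; return T
def get(name):
    s=telemetry.observe(); f=grab_frame(name)
    if name=="wrist": M=tool(s)@np.array(f["hand_eye"])
    else:
        M=np.eye(4); M[:3,:3]=np.array(f["R"]).T; M[:3,3]=-M[:3,:3]@np.array(f["t"])
    f["M"]=M; return f
def ray(f,uv,z):
    p=cv2.undistortPoints(np.array(uv,float).reshape(-1,1,2),K(f),np.array(f["distortion"],float)).reshape(-1,2)
    d=np.c_[p,np.ones(len(p))]@f["M"][:3,:3].T; o=f["M"][:3,3]
    return o+d*((z-o[2])/d[:,2])[:,None]
def save(f,n,crop=None,s=1):
    im=f["pixels"][...,::-1]
    if crop: im=im[crop[1]:crop[3],crop[0]:crop[2]]
    cv2.imwrite("pics/"+n,cv2.resize(im,None,fx=s,fy=s,interpolation=cv2.INTER_CUBIC))
E
python3 - <<'E'
from h import *
s=telemetry.observe(); print(s["clock"],s["position"],s["tool_rot"],bot.tcp_to_tips)
f=get("top"); save(f,"top.png",s=1.5); print(f["M"].round(3),K(f).round(1))
import pickle; pickle.dump(f,open("top.pkl","wb"))
E
```

```text
0.0 [ 0.18326966 -0.59720053  0.24974902] [-3.14047379e+00  9.79559726e-05  2.97820799e-01] 0.019
[[ 5.000e-03 -1.000e+00  3.000e-02  5.630e-01]
 [-1.000e+00 -4.000e-03  1.200e-02  1.000e-03]
 [-1.200e-02 -3.000e-02 -9.990e-01  1.054e+00]
 [ 0.000e+00  0.000e+00  0.000e+00  1.000e+00]] [[422.2   0.  258.4]
 [  0.  422.2 191.5]
 [  0.    0.    1. ]]
```

View pics/top.png

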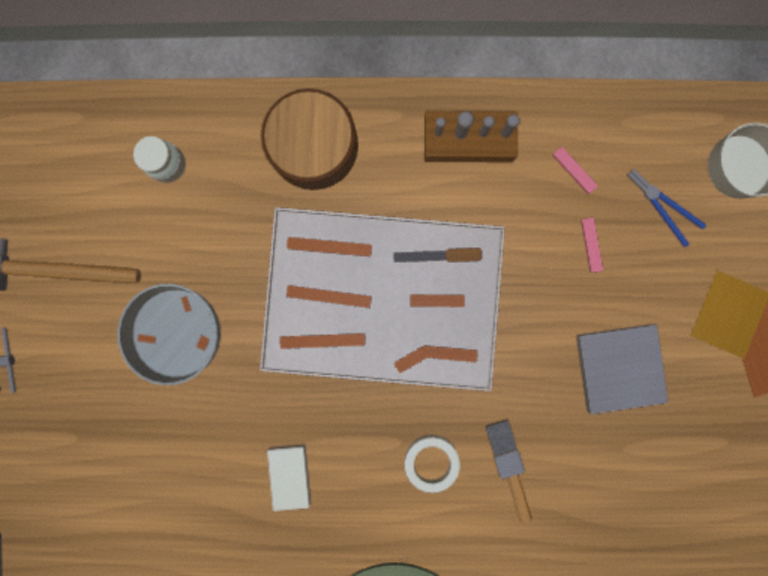

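The top view (at 1.5×) shows these copper pieces:
- **Short-bar candidates:** the bar at (437,300) in the tray, pink look-alikes at (575,170) and (592,245), offcuts in the pan at (186,304), (147,338) and (203,343), and a copper-coloured sheet at (757,350). I choose (437,300).
- **Bent bar:** (436,356).
- **Good bars:** (330,247), (330,297) and (323,341).
- **File:** (437,255).
- **Pan:** (169,334).
- **Block:** (622,368).

Run:
```python
from h import *; import pickle
f=pickle.load(open("top.pkl","rb")); im=f["pixels"]; hsv=cv2.cvtColor(im,cv2.COLOR_RGB2HSV)
print(hsv[200,291],hsv[236,295],hsv[169,308])
m=cv2.inRange(hsv,(0,90,60),(14,255,255))
box=np.zeros_like(m); box[142:258,178:332]=255; m&=box
for c in cv2.findContours(m,0,2)[0]:
    if cv2.contourArea(c)<60: continue
    w=ray(f,c.reshape(-1,2),0.014)[:,:2].astype(np.float32)
    r=cv2.minAreaRect(w); M=cv2.moments(w.reshape(-1,1,2)); print(cv2.contourArea(c), np.round(r[0],3),np.round(r[1],3),round(r[2],1),"cent",np.round([M['m10']/M['m00'],M['m01']/M['m00']],3), cv2.boundingRect(c))
    if cv2.contourArea(w)>0 and r[1][0]>.03 and r[1][1]>.03: print(ray(f,cv2.approxPolyDP(c,2,True),.014).round(3)[:,:2].tolist())
# pan rim circle, block
print("pan", ray(f,[[169/1.5,334/1.5]],0.03))
mb=cv2.inRange(hsv,(105,20,50),(135,110,190)); b2=np.zeros_like(mb); b2[205:285,375:455]=255
c=max(cv2.findContours(mb&b2,0,2)[0],key=cv2.contourArea)
r=cv2.minAreaRect(ray(f,c.reshape(-1,2),.025)[:,:2].astype(np.float32)); print("block",r)
save(f,"crop.png",(255,180,345,260),6)
```

```text
[ 10 138 140] [ 10 143 144] [ 13 129 115]
372.0 [ 0.482 -0.064] [0.034 0.135] 8.2 cent [ 0.482 -0.064] (263, 231, 55, 17)
[[0.467, 0.002], [0.457, -0.008], [0.482, -0.052], [0.475, -0.131], [0.489, -0.131], [0.496, -0.042]]
360.0 [0.505 0.122] [0.019 0.137] 2.3 cent [0.505 0.123] (187, 223, 56, 9)
211.5 [ 0.571 -0.068] [0.017 0.086] 0.2 cent [ 0.573 -0.068] (274, 197, 36, 8)
355.0 [0.579 0.112] [0.138 0.019] 82.4 cent [0.579 0.112] (191, 190, 56, 15)
113.5 [ 0.648 -0.109] [0.017 0.057] 0.2 cent [ 0.647 -0.11 ] (297, 166, 24, 8)
366.5 [0.661 0.111] [0.137 0.019] 84.8 cent [0.661 0.111] (192, 158, 56, 13)
pan [[0.5148459  0.37041812 0.03      ]]
block ((0.4618406593799591, -0.3711070418357849), (0.12383856624364853, 0.12402375787496567), 8.132734298706055)
```

View pics/crop.png

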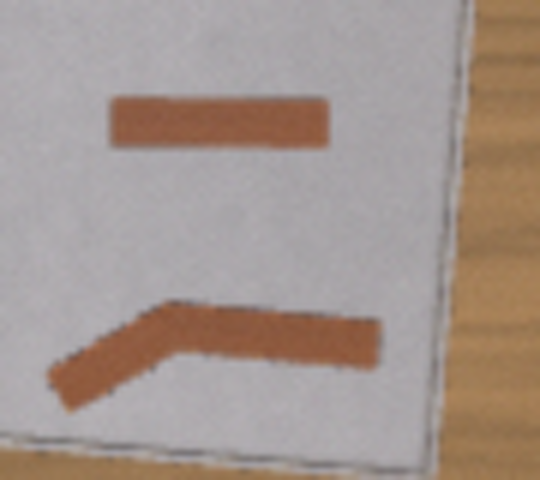

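The crop confirms both choices. The straight, shorter bar at crop (220,122) is the short one, lying along world y. The bent bar's straight part is at (275,335), with the bend at (172,325). I'll move above the short bar.

```bash
python3 -m crank '0.07 0.033 -0.0245 0 0 0 0;0.07 0.033 -0.0245 0 0 0 0;0.07 0.033 -0.0245 0 0 0 0;0.07 0.033 -0.0245 0 0 0 0;0.07 0.033 -0.0245 0 0 0 0;0.07 0.033 -0.0245 0 0 0 0;0.07 0.033 -0.0245 0 0 0 0;0.07 0.033 -0.0245 0 0 0 0' 40; python3 -m crank '0.07 0.033 -0.0245 0 0 0 0;0.07 0.033 -0.0245 0 0 0 0;0.07 0.033 -0.0245 0 0 0 0;0.07 0.033 -0.0245 0 0 0 0;0.07 0.033 -0.0245 0 0 0 0;0.07 0.033 -0.0245 0 0 0 0;0.07 0.033 -0.0245 0 0 0 0;0.07 0.033 -0.0245 0 0 0 0'; python3 -m crank '0.07 0 0 0 0 0 -7;0.07 0 0 0 0 0 -7;0.07 0 0 0 0 0 -7;0.07 0 0 0 0 0 -7;0.07 0 0 0 0 0 -7;0.07 0 0 0 0 0 -7;0.07 0 0 0 0 0 -7;0.07 0 0 0 0 0 -7';python3 -m crank '0.07 0 0 0 0 0 -7;0.07 0 0 0 0 0 -7;0.07 0 0 0 0 0 -3;0.07 0 0 0 0 0 0;0.07 0 0 0 0 0 0;0.07 0 0 0 0 0 0;0.07 0 0 0 0 0 0;0.07 0 0 0 0 0 0'
```

```text
clock: 0.72
position: [0.3789, -0.3308, 0.2502]
tool_rot: [-3.141, 0.0, 0.298]
force: [1.2, -1.0, 0.1]
grip_width: 0.0701
finger_force: 0.0
clock: 1.38
position: [0.5738, -0.066, 0.25]
tool_rot: [-3.141, 0.001, 0.298]
force: [0.8, -0.6, 0.2]
grip_width: 0.0697
finger_force: 0.0
clock: 2.05
position: [0.5729, -0.0679, 0.2499]
tool_rot: [-3.141, 0.0, 1.281]
force: [0.0, -0.0, 0.0]
grip_width: 0.07
finger_force: 0.0
clock: 2.72
position: [0.5731, -0.0677, 0.2503]
tool_rot: [-3.142, 0.0, 1.571]
force: [-0.5, -0.1, 0.3]
grip_width: 0.0701
finger_force: 0.0
```

```bash
cat >> h.py <<'E'
def bars(f,z=0.014,lo=100):
    hsv=cv2.cvtColor(f["pixels"],cv2.COLOR_RGB2HSV); m=cv2.inRange(hsv,(0,90,50),(14,255,255))
    for c in cv2.findContours(m,0,2)[0]:
        if cv2.contourArea(c)<lo: continue
        w=ray(f,c.reshape(-1,2),z)[:,:2].astype(np.float32); r=cv2.minAreaRect(w)
        print(np.round(r[0],4),np.round(r[1],4),round(r[2],1),cv2.boundingRect(c))
        if min(r[1])>.03: print(" poly",ray(f,cv2.approxPolyDP(c,4,True),z).round(4)[:,:2].tolist())
E
python3 - <<'E'
from h import *
f=get("wrist"); save(f,"w1.png"); bars(f,lo=300); print(f["M"][:3,3])
E
```

```text
[ 0.7999 -0.4135] [0.0695 0.1366] 32.8 (367, 337, 54, 47)
 poly [[0.7739, -0.349], [0.7709, -0.3737], [0.7918, -0.3913], [0.7682, -0.4149], [0.7728, -0.4355], [0.7887, -0.45], [0.8329, -0.4514], [0.821, -0.444], [0.8331, -0.4328], [0.8383, -0.4516], [0.8651, -0.4527], [0.8068, -0.36]]
[ 0.3478 -0.4133] [0.1367 0.069 ] 56.7 (84, 337, 54, 47)
 poly [[0.3744, -0.3491], [0.3416, -0.3601], [0.2834, -0.4528], [0.3562, -0.4501], [0.376, -0.4333]]
[ 0.6468 -0.1096] [0.0196 0.0576] 2.0 (300, 174, 16, 42)
[ 0.5718 -0.0671] [0.0878 0.0179] 89.6 (244, 129, 15, 68)
[ 0.4821 -0.0639] [0.0375 0.1348] 8.5 (156, 108, 38, 103)
 poly [[0.4679, 0.0022], [0.4547, -0.0073], [0.479, -0.0495], [0.4729, -0.1296], [0.4892, -0.131], [0.4984, -0.0457]]
[0.8463 0.104 ] [0.0635 0.0403] 2.3 (464, 0, 48, 39)
 poly [[0.8138, 0.1229], [0.8504, 0.0906], [0.8788, 0.0862], [0.8681, 0.1062], [0.8701, 0.1251]]
[ 0.8153 -0.1041] [0.4498 0.2389] 89.9 (339, 0, 173, 326)
 poly [[0.7201, 0.1202], [0.696, -0.1807], [0.7154, -0.1887], [0.7351, -0.2214], [0.759, -0.2334], [0.7726, -0.2544], [0.7919, -0.2511], [0.8026, -0.2601], [
[... 671 characters left out ...]
11] [0.5557 0.494 ] 7.2 (0, 0, 332, 354)
 poly [[0.2848, 0.1244], [0.2222, -0.1304], [0.2308, -0.1259], [0.2284, -0.1348], [0.2214, -0.1334], [0.2321, -0.1378], [0.2185, -0.1439], [0.1914, -0.2405], [0.2047, -0.2332], [0.1899, -0.2458], [0.1469, -0.3909], [0.2991, -0.2522], [0.3274, -0.2413], [0.344, -0.2603], [0.374, -0.2545], [0.3826, -0.2371], [0.4078, -0.2266], [0.4295, -0.1904], [0.4646, -0.1653], [0.4819, -0.1776], [0.4821, -0.216], [0.4533, -0.2971], [0.5153, -0.2892], [0.5231, -0.3272], [0.567, -0.3271], [0.5686, -0.3369], [0.6188, -0.3272], [0.626, -0.3098], [0.6948, -0.2971], [0.6678, -0.2226], [0.6661, -0.179], [0.422, -0.1563], [0.4432, 0.1197]]
[0.57335519 0.00627821 0.37390245]
```

View pics/w1.png

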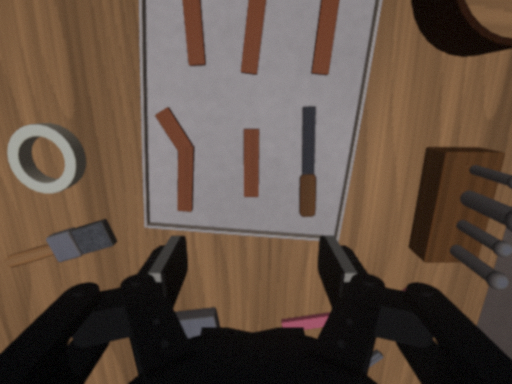

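The wrist view agrees with the top view. The short bar is at (251,162), centre (0.572, -0.067), with the bent bar at (180,160) and the file at (308,160). I'll descend.

```bash
python3 -m crank '0.038 0.001 -0.001 0.03 0 0 0;0.038 0 0 0.035 0 0 0;0.038 0 0 0.035 0 0 0;0.038 0 0 0.035 0 0 0;0.038 0 0 0.035 0 0 0;0.038 0 0 0.03 0 0 0;0.038 0 0 0.012 0 0 0;0.038 0 0 0 0 0 0'; python3 -m crank '0.038 0 0 0.004 0 0 0;0.038 0 0 0.004 0 0 0;0.038 0 0 0.002 0 0 0;0.038 0 0 0 0 0 0;0.038 0 0 0 0 0 0;0.038 0 0 0 0 0 0;0.038 0 0 0 0 0 0;0.038 0 0 0 0 0 0'
```

```text
clock: 3.43
position: [0.5708, -0.0665, 0.0361]
tool_rot: [-3.138, -0.0, 1.572]
force: [-0.5, -0.1, 0.6]
grip_width: 0.0381
finger_force: 0.0
clock: 4.1
position: [0.5722, -0.0669, 0.0286]
tool_rot: [3.141, 0.0, 1.572]
force: [0.2, 0.5, 0.3]
grip_width: 0.0378
finger_force: 0.0
```

```bash
python3 -m crank '0.01 0 0 0.001 0 0 0;0.01 0 0 0 0 0 0;0.01 0 0 0 0 0 0;0.01 0 0 0 0 0 0;0.01 0 0 0 0 0 0;0.01 0 0 0 0 0 0;0.01 0 0 0 0 0 0;0.01 0 0 0 0 0 0' 50
```

```text
clock: 4.77
position: [0.5722, -0.0668, 0.0274]
tool_rot: [3.142, 0.0, 1.572]
force: [-1.4, 0.7, 4.8]
grip_width: 0.018
finger_force: 49.0
```

```bash
python3 -m crank '0.01 0 0 -0.01 0 0 0;0.01 0 0 -0.025 0 0 0;0.01 0 0 -0.03 0 0 0;0.01 0 0 -0.03 0 0 0;0.01 0 0 -0.025 0 0 0;0.01 0.01 -0.001 0 0 0 0;0.01 0.025 -0.003 0 0 0 0;0.01 0.036 -0.005 0 0 0 0'; python3 -m crank '0.01 0.036 -0.005 0 0 0 0;0.01 0.036 -0.005 0 0 0 0;0.01 0.036 -0.005 0 0 0 0;0.01 0.036 -0.005 0 0 0 0;0.01 0.036 -0.005 0 0 0 0;0.01 0.036 -0.005 0 0 0 0;0.01 0.030 -0.004 0 0 0 0;0.01 0.02 -0.003 0 0 0 0'; python3 -m crank '0.01 0.02 -0.003 0 0 0 0;0.01 0.01 -0.003 0 0 0 0;0.01 0 0 0 0 0 0;0.01 0 0 0 0 0 0;0.01 0 0 0 0 0 0;0.01 0 0 0 0 0 0;0.01 0 0 0 0 0 0;0.01 0 0 0 0 0 0'
python3 - <<'E'
from h import *
f=get("wrist"); save(f,"w2.png"); print(f["M"][:3,3])
d=f["depth"]; print(d[::48,::64].round(3))
t=get("top"); save(t,"t2.png")
E
```

```text
clock: 5.43
position: [0.5631, 0.0022, 0.1476]
tool_rot: [3.141, 0.001, 1.567]
force: [0.6, 0.3, -1.9]
grip_width: 0.0179
finger_force: 49.3
clock: 6.1
position: [0.5242, 0.2739, 0.1473]
tool_rot: [-3.141, -0.001, 1.575]
force: [1.0, 0.1, -2.0]
grip_width: 0.0178
finger_force: 49.3
clock: 6.77
position: [0.5201, 0.2993, 0.1474]
tool_rot: [3.141, 0.0, 1.571]
force: [-0.5, -0.1, -1.3]
grip_width: 0.0179
finger_force: 49.3
[0.52027184 0.37336093 0.27095791]
[[0.233 0.234 0.234 0.235 0.198 0.232 0.233 0.233]
 [0.242 0.244 0.244 0.242 0.241 0.221 0.244 0.246]
 [0.257 0.257 0.258 0.254 0.253 0.254 0.257 0.258]
 [0.268 0.27  0.    0.267 0.265 0.259 0.268 0.269]
 [0.285 0.283 0.285 0.236 0.143 0.283 0.285 0.284]
 [0.299 0.299 0.3   0.3   0.152 0.299 0.299 0.3  ]
 [0.288 0.287 0.1   0.102 0.161 0.11  0.309 0.318]
 [0.337 0.079 0.089 0.074 0.082 0.073 0.086 0.078]]
```

View pics/w2.png

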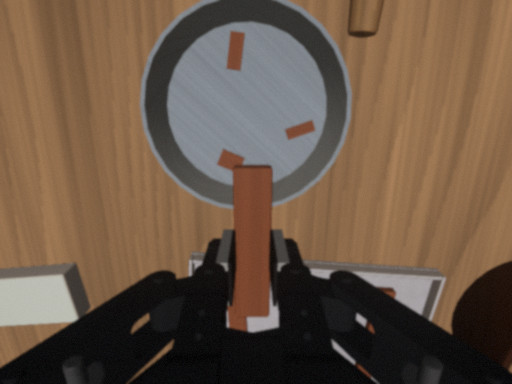

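The bar is held along the tool axis. The pan's rim spans columns 142–351 and reaches down to row 207, so its centre is about (246,102).

Run:
```python
from h import *
f=get("wrist"); p=ray(f,[[142,100],[351,100],[247,207]],.045); print(p.round(3)); print(telemetry.observe()["position"])
```

```text
[[0.436 0.377 0.045]
 [0.596 0.377 0.045]
 [0.516 0.29  0.045]]
[0.51987378 0.29980502 0.14732824]
```

```bash
python3 -m crank '0.01 0.02 -0.004 0 0 0 0;0.01 0.03 0 0 0 0 0;0.01 0.02 0 0 0 0 0;0.01 0 0 0.02 0 0 0;0.01 0 0 0.03 0 0 0;0.01 0 0 0.03 0 0 0;0.01 0 0 0.02 0 0 0;0.01 0 0 0.009 0 0 0'; python3 -m crank '0.01 0 0 0 0 0 0;0.01 0 0 0 0 0 0;0.01 0 0 0 0 0 0;0.038 0 0 0 0 0 0;0.038 0 0 0 0 0 0;0.038 0 0 0 0 0 0;0.038 0 0 0 0 0 0;0.038 0 0 0 0 0 0'; python3 -m crank '0.038 0 0 -0.01 0 0 0;0.038 0 0 -0.025 0 0 0;0.038 0 0 -0.03 0 0 0;0.038 0 0 -0.03 0 0 0;0.038 0 0 -0.02 0 0 0;0.038 -0.01 0 0 0 0 0;0.038 -0.025 0 0 0 0 0;0.038 -0.036 0 0 0 0 0'
```

```text
clock: 7.58
position: [0.5145, 0.3692, 0.0354]
tool_rot: [-3.139, 0.002, 1.572]
force: [0.1, -0.4, -2.5]
grip_width: 0.0182
finger_force: 49.3
clock: 8.25
position: [0.5158, 0.3702, 0.0386]
tool_rot: [3.141, -0.0, 1.572]
force: [-0.8, -0.4, -0.5]
grip_width: 0.0379
finger_force: 0.0
clock: 8.92
position: [0.5149, 0.3007, 0.1541]
tool_rot: [3.141, -0.002, 1.575]
force: [0.8, -1.1, -1.0]
grip_width: 0.0382
finger_force: 0.0
```

The short bar is released in the pan. I'm moving above the bent bar: origin about (0.4875, -0.062), axis 5.3° off world y.

```bash
python3 -m crank '0.038 -0.036 -0.003 0 0 0 0;0.038 -0.036 -0.003 0 0 0 0;0.038 -0.036 -0.003 0 0 0 0;0.038 -0.036 -0.003 0 0 0 0;0.038 -0.036 -0.003 0 0 0 0;0.038 -0.036 -0.003 0 0 0 0;0.038 -0.036 -0.003 0 0 0 0;0.038 -0.036 -0.003 0 0 0 0'; python3 -m crank '0.038 -0.035 -0.003 0 0 0 0;0.038 -0.025 -0.0015 0 0 0 0;0.038 -0.013 0 0 0 0 0;0.038 0 0 0 0 0 5.3;0.038 0 0 0 0 0 0;0.038 0 0 0 0 0 0;0.038 0 0 0 0 0 0;0.038 0 0 0 0 0 0'
python3 - <<'E'
from h import *
f=get("wrist"); save(f,"w3.png"); 
hsv=cv2.cvtColor(f["pixels"],cv2.COLOR_RGB2HSV); m=cv2.inRange(hsv,(0,90,50),(14,255,255))
for c in cv2.findContours(m,0,2)[0]:
    if cv2.contourArea(c)>1500: print(cv2.boundingRect(c),ray(f,cv2.approxPolyDP(c,4,True),.014).round(4)[:12,:2].tolist())
t=get("top"); save(t,"t3.png",(60,130,460,300),2)
E
```

```text
clock: 9.58
position: [0.4915, 0.0093, 0.1537]
tool_rot: [3.141, 0.0, 1.572]
force: [0.3, -0.3, -0.6]
grip_width: 0.0381
finger_force: 0.0
clock: 10.25
position: [0.4876, -0.0613, 0.1534]
tool_rot: [3.142, -0.0, 1.482]
force: [0.4, -0.0, 0.4]
grip_width: 0.0381
finger_force: 0.0
(204, 276, 97, 57) [[0.5183, -0.1674], [0.4392, -0.1604], [0.4369, -0.178], [0.4216, -0.2006], [0.4216, -0.2244], [0.4699, -0.2372], [0.5243, -0.2349], [0.5286, -0.2101], [0.5221, -0.2041]]
(210, 119, 51, 132) [[0.4672, 0.0021], [0.454, -0.0084], [0.4791, -0.0521], [0.4724, -0.1295], [0.4878, -0.1321], [0.4969, -0.0449]]
(382, 3, 130, 347) [[0.7185, 0.0775], [0.7144, -0.0065], [0.6996, -0.1439], [0.7047, -0.1491], [0.6994, -0.1498], [0.6977, -0.1776], [0.669, -0.1784], [0.6698, -0.1861], [0.6647, -0.1792], [0.6185, -0.1757], [0.6517, -0.2063], [0.6571, -0.2043]]
(0, 0, 197, 367) [[0.4431, 0.0997], [0.2921, 0.1171], [0.2423, -0.0307], [0.2485, -0.0344], [0.2412, -0.0337], [0.2436, -0.0453], [0.2387, -0.0407], [0.2365, -0.0467], [0.2424, -0.0546], [0.235, -0.0508], [0.2108, -0.1157], [0.2186, -0.1199]]
```

View pics/w3.png

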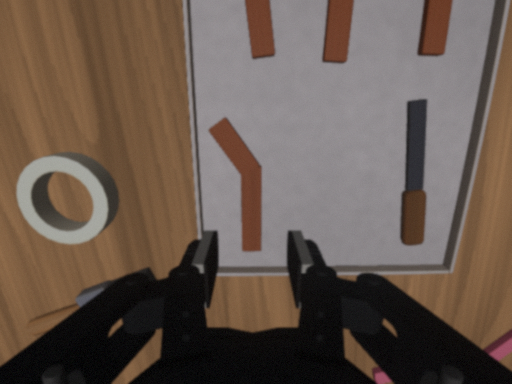

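View pics/t3.png

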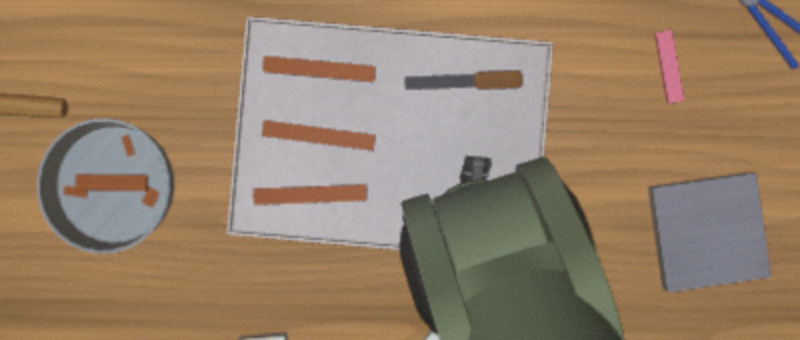

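The short bar lies in the pan at crop (112,183), near the centre. The wrist view shows the bent bar's straight part at columns 242–262, rows 165–250, between the fingers. That puts it within 1 mm of the estimate, so I'll descend and grip.

```bash
python3 -m crank '0.034 0 -0.001 0.02 0 0 0;0.034 0 0 0.03 0 0 0;0.034 0 0 0.03 0 0 0;0.034 0 0 0.025 0 0 0;0.034 0 0 0.012 0 0 0;0.034 0 0 0.006 0 0 0;0.034 0 0 0.003 0 0 0;0.034 0 0 0 0 0 0'; python3 -m crank '0.034 0 0 0 0 0 0;0.034 0 0 0 0 0 0;0.01 0 0 0 0 0 0;0.01 0 0 0 0 0 0;0.01 0 0 0 0 0 0;0.01 0 0 0 0 0 0;0.01 0 0 0 0 0 0;0.01 0 0 0 0 0 0' 80;  python3 -m crank '0.01 0 0 -0.005 0 0 0;0.01 0 0 -0.01 0 0 0;0.01 0 0 -0.02 0 0 0;0.01 0 0 -0.03 0 0 0;0.01 0 0 -0.03 0 0 0;0.01 0 0 -0.02 0 0 0;0.01 0 0 0 0 0 0;0.01 0 0 0 0 0 0'
```

```text
clock: 11.02
position: [0.4867, -0.0616, 0.0273]
tool_rot: [-3.142, -0.0, 1.48]
force: [-0.1, 1.1, 0.2]
grip_width: 0.0338
finger_force: 0.0
clock: 11.68
position: [0.487, -0.062, 0.0283]
tool_rot: [3.14, 0.0, 1.479]
force: [-3.3, -0.9, 16.3]
grip_width: 0.0167
finger_force: 77.8
clock: 12.35
position: [0.487, -0.0622, 0.1437]
tool_rot: [3.139, 0.0, 1.479]
force: [-0.6, -0.2, -3.8]
grip_width: 0.0165
finger_force: 78.5
```

```bash
python3 -m crank '0.01 -0.01 0 0 0 0 0;0.01 -0.025 0.001 0 0 0 0;0.01 -0.035 0 0 0 0 0;0.01 -0.035 0.001 0 0 0 0;0.01 -0.035 0 0 0 0 0;0.01 -0.035 0.001 0 0 0 0;0.01 -0.035 0 0 0 0 0;0.01 -0.035 0 0 0 0 0'; python3 -m crank '0.01 -0.035 0 0 0 0 0;0.01 -0.02 0 0 0 0 0;0.01 -0.01 0 0 0 0 0;0.01 0 0 0 0 0 0;0.01 0 0 0 0 0 0;0.01 0 0 0.015 0 0 0;0.01 0 0 0.015 0 0 0;0.01 0 0 0.015 0 0 0'; python3 -m crank '0.01 0 0 0.02 0 0 0;0.01 0 0 0.015 0 0 0;0.01 0 0 0.006 0 0 0;0.01 0 0 0.003 0 0 0;0.01 0 0 0.002 0 0 0;0.01 0 0 0 0 0 0;0.01 0 0 0 0 0 0;0.01 0 0 0 0 0 0'
```

```text
clock: 13.02
position: [0.4658, -0.3082, 0.141]
tool_rot: [-3.14, -0.001, 1.479]
force: [1.3, -0.5, -3.1]
grip_width: 0.0168
finger_force: 78.5
clock: 13.68
position: [0.4617, -0.369, 0.0967]
tool_rot: [-3.142, -0.001, 1.482]
force: [-0.8, -0.6, -3.3]
grip_width: 0.0171
finger_force: 78.5
clock: 14.35
position: [0.4616, -0.371, 0.052]
tool_rot: [3.141, 0.001, 1.479]
force: [0.3, -0.1, -3.0]
grip_width: 0.0167
finger_force: 78.5
```

Run:
```python
from h import *
t=get("scene"); save(t,"s4.png",s=1.5); s=telemetry.observe(); print(s["position"],s["force"])
p=cv2.projectPoints(np.array([[.462,-.371,.025]]),cv2.Rodrigues(np.array(t["R"]))[0],np.array(t["t"]),K(t),np.array(t["distortion"],float))[0]; print(p*1.5)
```

```text
[ 0.46152401 -0.37104372  0.05193145] [-0.25920594 -0.61028707 -2.57773284]
[[[139.30644664 362.94862072]]]
```

View pics/s4.png

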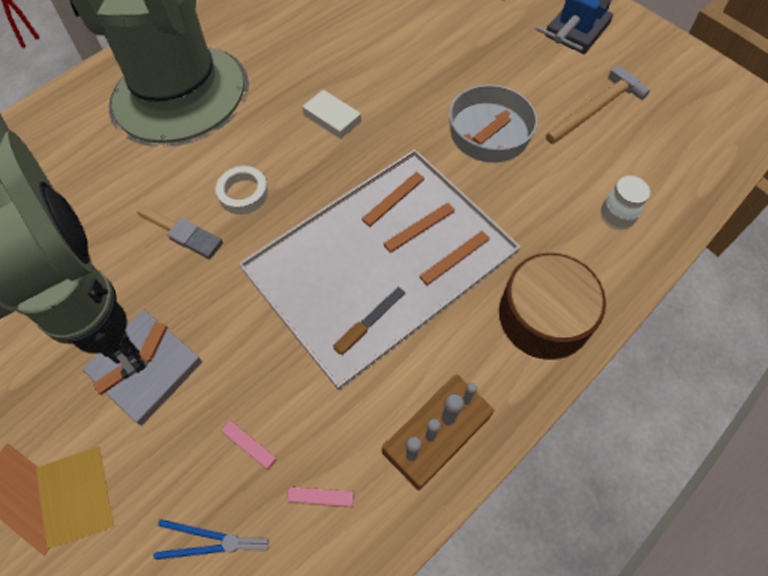

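The scene view shows the short bar inside the pan at (491,127). The bent bar is over the block at (132,360), just above its top, and nothing else has moved. I'll lower the last 2 mm, release and retreat.

```bash
python3 -m crank '0.01 0 0 0.001 0 0 0;0.01 0 0 0.001 0 0 0;0.01 0 0 0 0 0 0;0.034 0 0 0 0 0 0;0.034 0 0 0 0 0 0;0.034 0 0 0 0 0 0;0.034 0 0 0 0 0 0;0.034 0 0 0 0 0 0'; python3 -m crank '0.034 0 0 -0.01 0 0 0;0.034 0 0 -0.02 0 0 0;0.034 0 0 -0.03 0 0 0;0.034 0 0 -0.03 0 0 0;0.034 0 0 -0.03 0 0 0;0.034 0 0 -0.02 0 0 0;0.034 -0.03 0 0 0 0 0;0.034 -0.03 0 0 0 0 0'; python3 -m crank '0.034 -0.02 0 0 0 0 0;0.034 0 0 0 0 0 0;0.034 0 0 0 0 0 0;0.034 0 0 0 0 0 0;0.034 0 0 0 0 0 0;0.034 0 0 0 0 0 0;0.034 0 0 0 0 0 0;0.034 0 0 0 0 0 0'
python3 - <<'E'
from h import *
f=get("wrist"); save(f,"w5.png")
p=cv2.projectPoints(np.array([[.462,-.371,.035]]),cv2.Rodrigues(f["M"][:3,:3].T)[0],-f["M"][:3,:3].T@f["M"][:3,3],K(f),np.array(f["distortion"],float))[0]; print(p)
E
```

```text
clock: 15.07
position: [0.4613, -0.3708, 0.0493]
tool_rot: [3.142, -0.0, 1.479]
force: [-0.5, -1.3, 0.4]
grip_width: 0.0342
finger_force: 0.0
clock: 15.73
position: [0.4569, -0.4307, 0.1923]
tool_rot: [3.139, 0.002, 1.482]
force: [-0.2, -0.4, -0.2]
grip_width: 0.0339
finger_force: 0.0
clock: 16.4
position: [0.4542, -0.4501, 0.1895]
tool_rot: [3.142, 0.0, 1.48]
force: [0.1, 0.6, 0.1]
grip_width: 0.0341
finger_force: 0.0
[[[252.45998289  98.21170844]]]
```

View pics/w5.png

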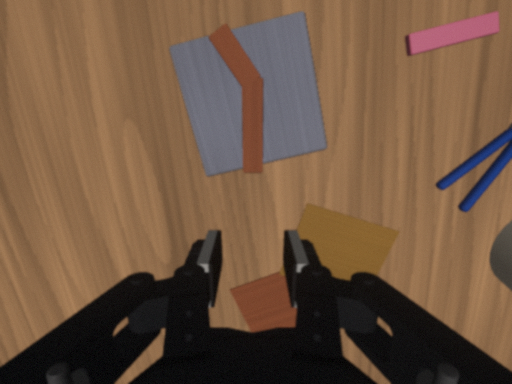

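The bent bar lies flat on the block, whose centre is near (250,95). Its origin at about (252,98) is well centred, and the gripper is clear. I'm handing in.

```bash
python3 -c "from workcell import bot; print(bot.job_done())"
```

```text
the job is handed in; nothing more can be done
None
```

The short bar is in the scrap pan and the bent bar lies flat on the middle of the steel block; the good bars and file were not touched, and the job was handed in at about 16 s (the hand-in returned no verdict).

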